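# Unlatch the job-tray dock and hold its gate wide

### The arm

A 6-joint arm with a two-finger parallel gripper is mounted at the origin on the work surface. World frame = base frame: x ahead of the robot, y to its left, z up, the work surface at z = 0. Lengths are in mm, angles in rad, forces in N, time in s.
With the tool pointing down it reaches from about 350 to 975 mm from the base axis. Payload 7.1 kg.
Tool frame: the origin (TCP) lies on the front face of the gripper's body, between the roots of the fingers; the fingertips stand 80 mm ahead of it and the grasp point (between the pads) lies 61 mm ahead of it (ctrl.tcp_to_grasp is the distance from the TCP to the grasp point, in mm); z points along the fingers, y is the direction in which the jaws open and shut (so a half turn about z gives the same grasp; the last joint's range is limited). The gripper opens to 88 mm and grips with 3 to 60 N. Pads are 20 mm wide; open, the fingers measure 115 mm over their backs; the gripper's body (75 mm by 178 mm) begins 61 mm behind the grasp point.
Start: joints at [-1.324, 0.423, 1.63, -0, 1.089, -0.019], TCP at [164.195, -603.03, 302.675] pointing down, gripper open.
Joint ranges: [-3, 3], [-0.9, 2.11], [0.09, 2.58], [-1.31, 4.45], [0.11, 2.69], [-2.54, 2.54]. Speed limits (rad/s): [2.39, 2.39, 3.01, 3.14, 3.14, 3.14].

### API

Orientations are given as a rotation vector (axis times angle).
In Python, from workcell import telemetry, get_image, ctrl gives the robot as it stands.
- The arm moves only by the tool send_rows, never from a script. Its argument "rows" is a list of rows, each a list of 5 numbers: the shift along the tool's x, y, z in m, then the turn about the tool's z in rad, then the opening, from -1 (shut) to 1 (fully open). A call has 1 to 5 rows; each row shifts and turns the commanded pose from where the row before left it, along the tool's axes as they then stand; what a row does not reach is not made up. A row lasts 1/10 s, in which the tool goes at most 50 mm and 8.59 degrees, less where a joint would pass 70% of its speed; a pose out of reach is approached as far as the arm can. A call with a gripper value outside its range is refused whole. The fingers move at their own pace and stop on an object; the grip force is fixed at half the most. Time passes only in rows, so rows that do not move let the fingers close. It gives the time, the measured TCP pose, the force and the opening at its end, in the units of the state.
- telemetry.get_obs(): the state, without advancing time (a new reading comes with each control period).
- get_image(name): name is "scene" or "top" or "wrist"; returns a dict with "color" (400x640x3 uint8, blue, green, red), "z_map" (400x640 float32, mm along the optical axis (not along the pixel's ray), 0 where there is no reading), "camera_matrix" (3x3 intrinsics, pixels), "k1" (the pictures are not rectified: a ray, as slopes to the right and down, at radius r is drawn at 1 + k1 r^2 times it, then the intrinsics apply), "rvec" (rotation vector, rad) and "tvec" (3), from world to camera coordinates, as OpenCV has them. Camera axes: x right, y down, z forward; pixel columns grow to the right and rows downward; lengths in mm; the calibration is good to about 2 mm. A picture is of the moment at which its call begins.
- ctrl.close_job(): hands the job in, once; it reports no verdict.
The state is a dict: "t": time; "qpos": joint angles; "qvel": joint speeds; "joint_torque": joint torques, N m; "ee_pos": TCP position; "orientation": TCP orientation; "ft_force": force on the tool from outside, world axes, zero at the start; "moment": the same for the moment, N m; "width": finger opening in mm.
Only numpy, scipy, OpenCV 4.12 (cv2) and the standard library are available. Lean on these libraries where they do the work, as an engineer would, in place of code of your own. Each camera call takes 0.05 s, during which the arm holds its last target.

### The job

A colleague is about to lift the trays out of the white job-tray dock: first squeeze the catch with the two round pins fully together, then the catch with the two square blocks, and only then swing the gate open (an upright post on it serves as its handle), past its detent, to about a right angle or wider. The gate springs back if let go, so finish while your hand is still holding the gate wide and still. Leave the trays and everything else on the counter where they are.

Things in the scene. Friction and masses are not known exactly. Their poses are not given: they have to be found in the camera images.
- dock: White dock for job trays, fixed, 226 mm wide, 215 deep, walls 98 high. Origin on the counter under the middle of its open front; +x into the dock, +y along the front to the hinge corner, +z up. A bar along the top of the front (dock x 0 to 24 mm, top at z 110 mm) carries two catches; the gate closes the front before and below it. Two trays inside.
- gate_hinge (a point): Point on the gate's upright hinge axis, at dock x -10 mm, y +95 mm, 125 mm above the counter. A spring detent sits just outside this corner (housing to dock y 162 mm, 118 mm high): it resists the gate between about 0.4 and 1.0 rad with about 2 to 4 N at the post.
- gate_angle (a joint): Gate angle, rad: 0 shut (from the hinge along dock -y), grows as it swings out to dock -x, clockwise from above; stop at 1.75. Aluminium panel 8 mm thick, 12 to 85 mm above the counter, free edge 184 mm from the hinge, two keepers on top to 105 mm. A spring pulls it shut (1.5 N at the post when wide): let go, it swings back to the detent or shut.
- post_grip (a point): Point to hold on the axis of the gate's upright round post, 125 mm above the counter. Post 16 mm diameter, 50 to 150 mm above the counter, on a bracket (55 to 65 mm high) before the gate; gate shut: 165 mm from the hinge along dock -y and 55 mm along dock -x; it turns with the gate. Space behind it: 43 mm to the panel, 33 mm to a catch's lug.
- gate: The gate with its post: origin on the hinge axis at counter height, axes as the dock's when shut, turning with the gate.
- round_pinch (a point): Round catch: two upright steel pins, 16 mm diameter, tops 155 mm above the counter, side by side along dock y; the -y one fixed, the +y one slides. Over both 47 mm apart, 34 mm squeezed. The point is the middle of the SQUEEZED pair, 138 mm above the counter (fixed pin's outer face 17 mm to -y). At dock x 12 mm, y +23 or -72 mm; the square catch at the other.
- round_tab (a joint): Travel of the sliding pin, m: 0 locked, 0.013 squeezed to its stop (pins 2 mm apart); moves to dock -y; friction about 5 N, no spring: stays where it is left. Its lug keeps the gate shut until it has moved about 9 mm.
- square_pinch (a point): Square catch: two upright steel blocks with square corners, each 22 mm (dock x) by 16 mm (dock y); the point, heights, widths and working are as for the round catch.
- square_tab (a joint): Travel of the square catch's sliding block, m, as for the round one: 0 locked, 0.013 squeezed.
- tray_low: Bystander: lower blue tray in the dock, 150 x 170 x 40 mm; origin at the centre of its underside.
- tray_high: Bystander: upper blue tray in the dock, on the lower one, rim 88 mm above the counter; origin at the centre of its underside.
- glasses_case: Bystander: spectacle case 65 x 160 x 44 mm on the counter, on the hinge side of the dock; origin at the centre of its underside.
- lens_pot: Bystander: small grey cup 52 mm wide, 45 mm high, before the dock's corner away from the hinge; origin at the centre of its underside.
- spray_bottle: Bystander: white bottle 48 mm wide, 150 mm high; origin at the centre of its underside.
- screwdriver: Bystander: screwdriver 160 mm long lying on the counter.
- spare_tray: Bystander: empty blue tray 150 x 170 x 40 mm on the counter; origin at the centre of its underside.
- block_puck: Bystander: white stepped puck, 40 mm wide, 30 mm high; origin at the centre of its underside.

How it is judged:
By the outcome, as a careful person would: the job done as asked, in the order asked, and still so for the second after the job is handed in, while the arm keeps its last pose, push and grip.
It also fails if it takes over 51 s, if anything falls off the work surface, if the arm or the gripper's body presses on something with over 40 N, if the wrist force passes 120 N, or if a joint passes its speed limit or range.

## Working session

There is one attempt and no reset: what is moved stays moved. The work goes in short steps, Python scripts to look and compute and a tool call to move; the robot and the scene stay as the last step left them, time stands still between calls to the robot, and variables do not carry over. Pictures are saved under pics/ and viewed, and the job is handed in when it is done.

Besides the shell and the picture viewer there is one more tool, called after "Request:" as a command line: name --pt "numbers of a row" for each row, then --argument value for the rest. send_rows: Moves the arm, as the interface text tells. Its arguments: {"type":"object","properties":{"rows":{"type":"array"}},"required":["rows"]}

```bash
ls; mkdir -p pics
cat > h.py <<'E'
import numpy as np, cv2
from workcell import telemetry, get_image, ctrl
def cam(d):
    R,_=cv2.Rodrigues(np.array(d["rvec"],float)); return R,np.array(d["tvec"],float).reshape(3),np.array(d["camera_matrix"],float),float(d["k1"])
def rays(d,uv):
    R,t,K,k=cam(d); uv=np.array(uv,float).reshape(-1,1,2)
    n=cv2.undistortPoints(uv,K,np.array([k,0,0,0,0.])).reshape(-1,2)
    dirs=np.c_[n,np.ones(len(n))]@R; return -R.T@t,dirs
def cloud(d):
    h,w=d["z_map"].shape; v,u=np.mgrid[:h,:w]
    c,dr=rays(d,np.c_[u.ravel(),v.ravel()]); P=c+dr*d["z_map"].ravel()[:,None]
    P[d["z_map"].ravel()==0]=np.nan; return P.reshape(h,w,3)
def proj(d,X):
    R,t,K,k=cam(d); return cv2.projectPoints(np.array(X,float).reshape(-1,1,3),np.array(d["rvec"],float),t,K,np.array([k,0,0,0,0.]))[0].reshape(-1,2)
E
python3 - <<'E'
from h import *
import pickle
D={}
for n in ["scene","top","wrist"]:
    d=get_image(n); D[n]=d; cv2.imwrite(f"pics/{n}0.png",d["color"]); R,t,K,k=cam(d); print(n,(-R.T@t).round(),R[2].round(2),K[0,0],k)
pickle.dump(D,open("D0.pkl","wb"))
print(telemetry.get_obs())
E
```

```text
pics
scene [1045. -373. 1218.] [-0.38  0.34 -0.86] 437.1641395640965 -0.11894585376943359
top [ 440.   34. 1544.] [ 0.09  0.01 -1.  ] 489.08458764292334 0.0516260678678086
wrist [ 228. -586.  382.] [-0.24 -0.06 -0.97] 320.4893777308052 -0.05814755640210908
{'t': 0.15, 'qpos': array([-1.32400012e+00,  4.23711352e-01,  1.63048088e+00, -2.75070818e-05,
        1.08862535e+00, -1.90207653e-02]), 'qvel': array([-4.97465395e-04, -1.71614406e-03, -9.99210818e-04,  4.66462511e-04,
       -7.77668077e-05,  4.11223418e-04]), 'joint_torque': array([ 5.97299550e-04, -5.44982064e+01, -2.73919237e+01,  6.43489184e-02,
        2.04318232e-02, -3.79088453e-05]), 'ee_pos': array([ 164.11187459, -602.7253438 ,  302.06465569]), 'orientation': array([-3.11267970e+00, -4.16175072e-01,  2.56581936e-04]), 'ft_force': array([-0.548875  , -0.36144485, -1.01944622]), 'moment': array([-0.01748065,  0.03796072,  0.05614484]), 'width': 87.87751280324089}
```

View pics/scene0.png

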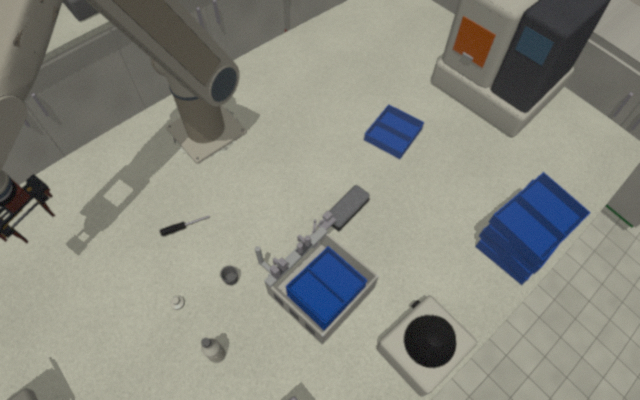

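View pics/top0.png

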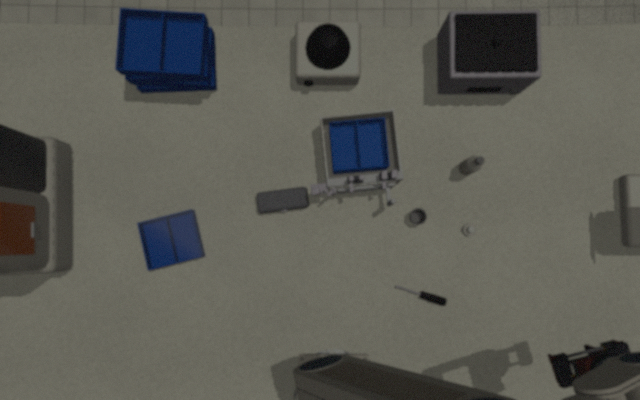

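View pics/wrist0.png

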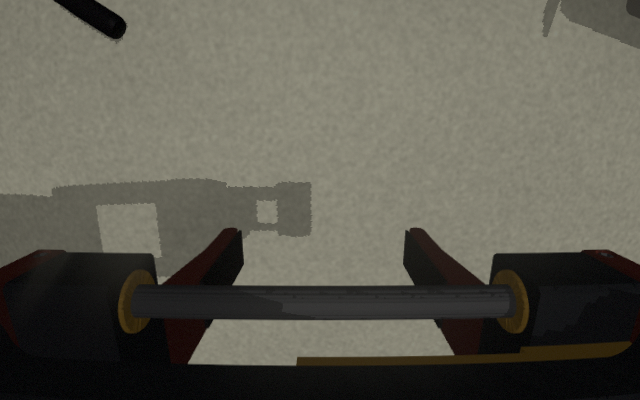

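The scene view shows the dock at about (320,285). In the top view it is at (360,150), with the gate along its lower edge at (320–400,185), the case at (283,200) and the pot at (417,216). Next I'll zoom in and build a height map.

Run:
```python
from h import *
import pickle
D=pickle.load(open("D0.pkl","rb"))
a=D["top"]["color"][100:225,240:440]; a=cv2.resize(cv2.convertScaleAbs(a,alpha=1.6),None,fx=4,fy=4,interpolation=cv2.INTER_CUBIC); cv2.imwrite("pics/topc.png",a)
a=D["scene"]["color"][170:350,220:400]; a=cv2.resize(cv2.convertScaleAbs(a,alpha=1.4),None,fx=3.3,fy=3.3,interpolation=cv2.INTER_CUBIC); cv2.imwrite("pics/scenec.png",a)
for n in ["top","scene"]:
    P=cloud(D[n]).reshape(-1,3)
    m=(P[:,0]>450)&(P[:,0]<900)&(P[:,1]>-250)&(P[:,1]<250)
    P=P[m]
    print(n, m.sum())
    z=P[:,2]; 
    for lo,hi in [(-20,10),(60,95),(95,115),(130,170)]:
        s=P[(z>lo)&(z<hi)]; print(lo,hi,len(s),s.mean(0).round(), s.min(0).round(),s.max(0).round())
    s=P[(z>130)&(z<170)]
    print(s[np.argsort(s[:,1])].round()[:60].tolist())
```

```text
top 21994
-20 10 15187 [656.  18.   1.] [ 450. -250.  -13.] [900. 250.  10.]
60 95 1293 [734. -88.  80.] [ 559. -199.   60.] [853.  65.  95.]
95 115 931 [689. -59. 104.] [ 560. -199.   95.] [850.  73. 115.]
130 170 203 [ 628. -127.  152.] [ 560. -177.  130.] [655. -37. 164.]
[[635.0, -177.0, 134.0], [638.0, -177.0, 154.0], [634.0, -176.0, 158.0], [640.0, -176.0, 158.0], [647.0, -175.0, 150.0], [641.0, -174.0, 152.0], [655.0, -174.0, 155.0], [637.0, -174.0, 155.0], [649.0, -174.0, 156.0], [651.0, -173.0, 158.0], [643.0, -173.0, 158.0], [634.0, -173.0, 138.0], [634.0, -173.0, 159.0], [567.0, -172.0, 143.0], [652.0, -172.0, 151.0], [635.0, -171.0, 153.0], [563.0, -171.0, 150.0], [646.0, -171.0, 155.0], [569.0, -171.0, 151.0], [643.0, -171.0, 156.0], [649.0, -171.0, 157.0], [571.0, -171.0, 153.0], [637.0, -171.0, 157.0], [654.0, -171.0, 158.0], [639.0, -170.0, 160.0], [633.0, -170.0, 144.0], [640.0, -168.0, 153.0], [569.0, -168.0, 150.0], [566.0, -168.0, 150.0], [652.0, -168.0, 155.0], [560.0, -168.0, 150.0], [635.0, -168.0, 154.0], [655.0, -168.0, 155.0], [572.0, -168.0, 151.0], [646.0,
[... 1636 characters left out ...]
.0], [651.0, -176.0, 155.0], [571.0, -175.0, 146.0], [655.0, -175.0, 154.0], [575.0, -175.0, 144.0], [657.0, -175.0, 143.0], [567.0, -175.0, 150.0], [572.0, -175.0, 133.0], [641.0, -174.0, 155.0], [658.0, -174.0, 151.0], [637.0, -174.0, 153.0], [570.0, -174.0, 149.0], [645.0, -174.0, 154.0], [649.0, -174.0, 153.0], [653.0, -173.0, 154.0], [565.0, -173.0, 152.0], [575.0, -173.0, 137.0], [577.0, -173.0, 145.0], [656.0, -173.0, 152.0], [572.0, -173.0, 143.0], [643.0, -172.0, 155.0], [573.0, -172.0, 150.0], [568.0, -172.0, 149.0], [657.0, -172.0, 132.0], [638.0, -172.0, 152.0], [658.0, -172.0, 140.0], [655.0, -172.0, 157.0], [651.0, -172.0, 155.0], [646.0, -172.0, 154.0], [576.0, -172.0, 149.0]]
```

View pics/topc.png

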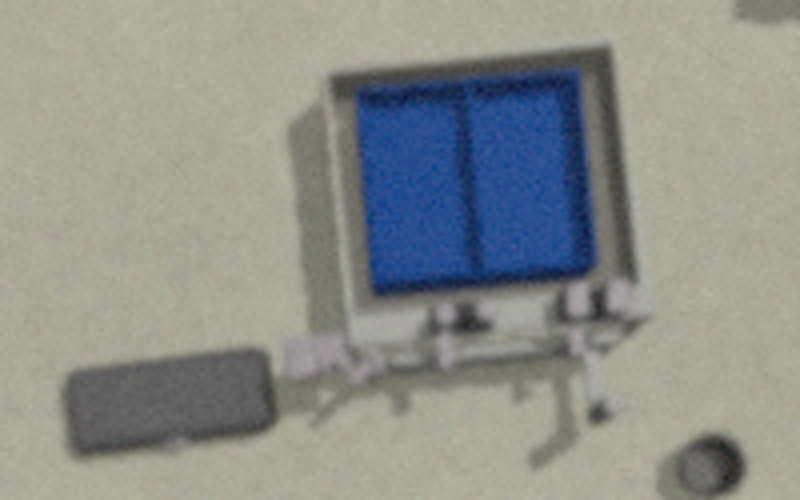

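View pics/scenec.png

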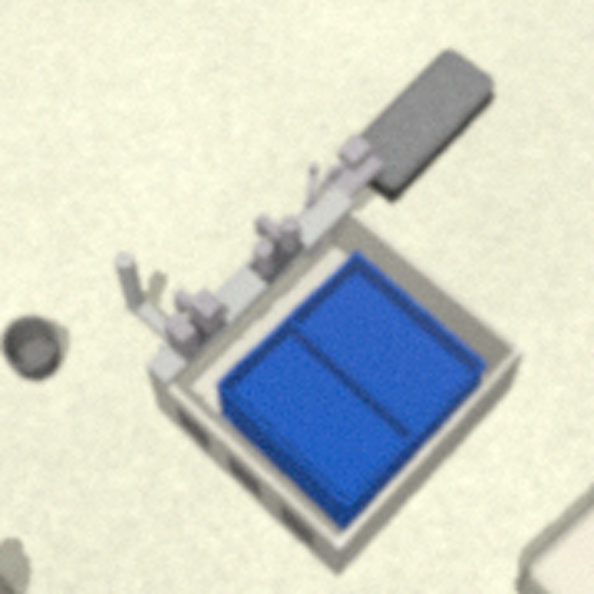

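The square catch is on the side away from the hinge (dock y −72). The round catch is nearer the hinge (+23), and the post stands in front of the square catch. I'll fit the dock pose to the cloud.

```bash
cat > fit.py <<'E'
from h import *
from scipy.cluster.hierarchy import fclusterdata
def clusters(d,lo=128,hi=165,bounds=(450,900,-250,150),dist=7):
    P=cloud(d).reshape(-1,3)
    m=(P[:,0]>bounds[0])&(P[:,0]<bounds[1])&(P[:,1]>bounds[2])&(P[:,1]<bounds[3])&(P[:,2]>lo)&(P[:,2]<hi)
    P=P[m]; 
    if len(P)>2500: P=P[np.random.default_rng(0).choice(len(P),2500,False)]
    l=fclusterdata(P[:,:2],dist,'distance')
    for i in np.unique(l):
        s=P[l==i]
        if len(s)>8: print(len(s),"mid",((s.min(0)+s.max(0))/2).round(1),"mean",s.mean(0).round(1),"ext",np.ptp(s,axis=0).round(1), "rect",[np.round(x,1) for x in cv2.minAreaRect(s[:,:2].astype(np.float32))])
E
python3 - <<'E'
from fit import *
import pickle
D=pickle.load(open("D0.pkl","rb"))
for n in ["top","scene"]:
    print(n); clusters(D[n],145,165,dist=4)
    P=cloud(D[n]).reshape(-1,3)
    m=(P[:,0]>600)&(P[:,0]<880)&(P[:,1]>-230)&(P[:,1]<80)&(P[:,2]>88)&(P[:,2]<104)
    print(cv2.minAreaRect(P[m][:,:2].astype(np.float32)))
E
```

```text
top
22 mid [ 566.2 -165.3  151.7] mean [ 566.5 -165.1  150.4] ext [11.8 11.6 11.4] rect [array([ 566.2, -165.3]), array([11.7, 11.6]), np.float64(88.9)]
49 mid [ 643.6 -168.1  154.9] mean [ 643.8 -167.7  155.2] ext [22.6 17.5 18.5] rect [array([ 644.3, -167.8]), array([22.4, 16.1]), np.float64(7.7)]
49 mid [ 641.1 -140.   153.8] mean [ 640.8 -139.6  154.5] ext [23.1 17.4 13.3] rect [array([ 641.2, -140. ]), array([21.9, 16.9]), np.float64(11.0)]
27 mid [630.1 -44.1 153.9] mean [630.  -44.1 154.3] ext [14.4 14.5 16.3] rect [array([630.1, -44.3]), array([12.5, 14.9]), np.float64(45.5)]
25 mid [633.3 -72.9 154.3] mean [633.3 -73.7 154.1] ext [14.3 14.1 13.7] rect [array([633.5, -74.3]), array([14.1, 13.4]), np.float64(65.1)]
((719.5753784179688, -53.80339050292969), (232.90943908691406, 279.4241027832031), 7.4573774337768555)
scene
27 mid [ 569.9 -169.1  148.4] mean [ 570.3 -168.8  148.7] ext [13.6 13.7  6.9] rect [array([ 570. , -168.6]), array([12.4, 13.8]), np.float64(10.5)]
57 mid [ 646.7 -171.6  151.5] mean [ 648.1 -171.6  153.1] ext [22.8 15.8 12.4] rect [array([ 646.9, -171.9]), array([22.4, 15.1]), np.float64(3.7)]
60 mid [ 643.2 -142.3  153. ] mean [ 644.6 -143.1  153.1] ext [24.7 17.1 12.5] rect [array([ 643.5, -142.8]), array([23.3, 16.4]), np.float64(7.9)]
30 mid [633.2 -47.4 152.5] mean [633.5 -47.2 152.9] ext [13.9 13.8 11.6] rect [array([633.2, -47.4]), array([13.9, 13.8]), np.float64(0.4)]
33 mid [636.4 -77.3 153. ] mean [636.7 -77.5 152.9] ext [15.  13.8 13.1] rect [array([635.6, -77.6]), array([13.5, 14.8]), np.float64(76.5)]
((717.4551391601562, -57.5152587890625), (239.7731475830078, 276.82489013671875), 6.502140522003174)
```

Run:
```python
from fit import *
import pickle
D=pickle.load(open("D0.pkl","rb"))
yaw=0.111; ex=np.array([np.cos(yaw),np.sin(yaw)]); ey=np.array([-ex[1],ex[0]]); O=np.array([624.6,-90.8])
for n in ["top","scene"]:
    P=cloud(D[n]).reshape(-1,3); q=np.c_[(P[:,:2]-O)@ex,(P[:,:2]-O)@ey,P[:,2]]
    for nm,m in [("case",(q[:,1]>165)&(q[:,1]<400)&(abs(q[:,0])<150)&(q[:,2]>36)&(q[:,2]<50)),("near front low",(q[:,0]<-80)&(q[:,0]>-230)&(abs(q[:,1])<330)&(q[:,2]>25)),("housing",(q[:,1]>105)&(q[:,1]<180)&(q[:,0]<60)&(q[:,0]>-100)&(q[:,2]>90)&(q[:,2]<130))]:
        s=q[m]; print(n,nm,len(s),np.percentile(s,1,axis=0).round(),np.percentile(s,99,axis=0).round())
```

```text
top case 943 [-48. 180.  37.] [ 14. 331.  50.]
top near front low 138 [-178. -320.   26.] [ -88. -129.   50.]
top housing 241 [-26. 106.  93.] [ 56. 164. 124.]
scene case 757 [-43. 179.  37.] [ 18. 328.  48.]
scene near front low 174 [-175. -322.   26.] [ -87. -134.   48.]
scene housing 268 [-24. 106.  91.] [ 59. 161. 121.]
```

Request:
send_rows --pt "0.0396 -0.0263 0 0 1" --pt "0.0396 -0.0263 0 0 1" --pt "0.0396 -0.0263 0 0 1" --pt "0.0396 -0.0263 0 0 1" --pt "0.0396 -0.0263 0 0 1"

```text
t: 0.65
ee_pos: [321.5, -422.5, 302.5]
orientation: [-3.114, -0.415, 0.0]
ft_force: [0.7, 0.5, -0.8]
width: 88.1
```

Request:
send_rows --pt "0.0396 -0.0263 0 0 1" --pt "0.0396 -0.0263 0 0 1" --pt "0.0396 -0.0263 0 0 1" --pt "0.0396 -0.0263 0 0 1" --pt "0.0396 -0.0263 0 0 1"

```text
t: 1.15
ee_pos: [478.1, -243.5, 302.6]
orientation: [-3.114, -0.416, 0.0]
ft_force: [1.1, -1.9, 0.9]
width: 87.7
```

Request:
send_rows --pt "0.0396 -0.0263 0 0 1" --pt "0.0396 -0.0263 0 0 1" --pt "0.0396 -0.0263 0 0 1" --pt "0.0396 -0.0263 0 0 1" --pt "0.0396 -0.0263 0 0 1"

```text
t: 1.65
ee_pos: [634.6, -64.6, 302.4]
orientation: [-3.114, -0.417, 0.001]
ft_force: [0.4, 0.1, 0.2]
width: 87.8
```

Request:
send_rows --pt "0 0 0 -0.149 1" --pt "0 0 0 -0.149 1" --pt "0 0 0 -0.149 1" --pt "0 0 0 -0.149 1" --pt "0 0 0 -0.149 1"

```text
t: 2.15
ee_pos: [633.5, -66.2, 302.2]
orientation: [-2.744, -1.53, 0.001]
ft_force: [0.4, 0.4, -0.7]
width: 88.2
```

Request:
send_rows --pt "0 0 0 -0.149 1" --pt "0 0 0 -0.149 1" --pt "0 0 0 -0.149 1" --pt "0 0 0 -0.149 1" --pt "0 0 0 -0.149 1"

```text
t: 2.65
ee_pos: [633.5, -66.3, 302.3]
orientation: [-1.999, -2.423, 0.001]
ft_force: [0.6, 0.4, -0.8]
width: 88.0
```

Request:
send_rows --pt "0 0 0 -0.149 1" --pt "0 0 0 -0.149 1" --pt "0 0 0 -0.149 1" --pt "0 0 0 -0.149 1" --pt "0 0 0 -0.149 1"

```text
t: 3.15
ee_pos: [633.5, -66.3, 302.3]
orientation: [-0.98, -2.984, 0.0]
ft_force: [-0.3, -1.0, 0.0]
width: 87.7
```

Request:
send_rows --pt "0 0 0 -0.149 1" --pt "0 0 0 -0.149 1" --pt "0 0 0 -0.149 1" --pt "0 0 0 -0.149 1" --pt "0 0 0 -0.149 1"

```text
t: 3.65
ee_pos: [633.5, -66.3, 302.3]
orientation: [0.173, -3.136, -0.0]
ft_force: [-0.2, -0.7, 0.6]
width: 87.9
```

Run:
```python
from fit import *
import pickle
d=get_image("wrist"); pickle.dump(d,open("W1.pkl","wb")); cv2.imwrite("pics/w1.png",cv2.convertScaleAbs(d["color"],alpha=1.5))
o=telemetry.get_obs(); print(o["t"],o["ee_pos"],o["orientation"],o["qpos"])
R,_=cv2.Rodrigues(o["orientation"]); print("tool x yaw",np.arctan2(R[1,0],R[0,0]))
clusters(d,146,165,bounds=(540,700,-200,0),dist=3)
```

```text
3.7 [633.52177893 -66.36456688 302.33439557] [ 1.85002274e-01 -3.13547984e+00 -9.02158878e-05] [-1.23034384e-01  4.41203743e-01  1.60185295e+00 -7.05963164e-05
  1.09919518e+00 -1.81166768e+00]
tool x yaw -3.0237235587717852
366 mid [ 566.3 -167.9  148.2] mean [ 566.3 -167.8  148.3] ext [14.9 14.7  4.3] rect [array([ 566.1, -167.9]), array([14.6, 14.6]), np.float64(5.5)]
732 mid [ 643.8 -170.8  150.7] mean [ 643.2 -169.9  152.6] ext [23.7 17.7  9.4] rect [array([ 643.8, -170.9]), array([22.5, 16.6]), np.float64(5.9)]
697 mid [ 640.7 -142.8  150.8] mean [ 640.  -142.1  152.7] ext [23.4 18.3  9.3] rect [array([ 640.6, -142.9]), array([22. , 16.9]), np.float64(5.8)]
340 mid [633.5 -76.9 150.6] mean [632.9 -76.9 152.8] ext [14.8 14.4  9. ] rect [array([633.6, -76.9]), array([14.5, 14.7]), np.float64(87.5)]
365 mid [630.4 -47.9 150.6] mean [629.8 -48.  152.8] ext [15.5 15.4  9.2] rect [array([630.5, -47.8]), array([15.1, 15.4]), np.float64(78.3)]
```

View pics/w1.png

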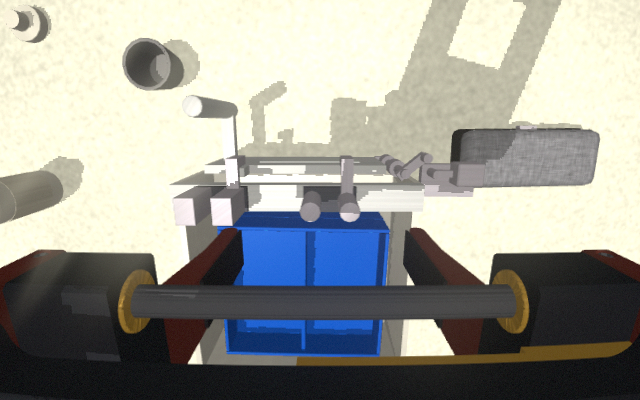

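The wrist view shows the round pins at (310,208) and (348,208), the square blocks at (188,205) and (228,205), and the post at (195,105). The separate views agree to within about 3 mm. I'll lower over the round catch.

Request:
send_rows --pt "0 -0.0005 0.03 0.008 1" --pt "0 0 0.03 0 1" --pt "0 0 0.02 0 1" --pt "0 0 0.012 0 1" --pt "0 0 0.01 0 1"

```text
t: 4.2
ee_pos: [633.7, -66.8, 199.8]
orientation: [0.149, -3.137, -0.0]
ft_force: [0.4, 0.5, -0.6]
width: 87.8
```

Run:
```python
from fit import *
d=get_image("wrist"); cv2.imwrite("pics/w2.png",cv2.convertScaleAbs(d["color"],alpha=1.5))
o=telemetry.get_obs(); print(o["t"],o["ee_pos"],o["ft_force"])
clusters(d,130,165,bounds=(540,700,-200,-20),dist=3)
```

```text
4.25 [633.18115644 -66.79784067 198.66452275] [-0.32400315  0.52538198 -1.63993335]
476 mid [ 566.6 -168.4  139.9] mean [ 566.3 -165.4  144. ] ext [15.6 16.4 19.6] rect [array([ 566.2, -167.8]), array([16., 15.]), np.float64(68.4)]
393 mid [ 636.6 -116.7  147.5] mean [ 631.6 -113.9  149. ] ext [21.3 12.9 34.9] rect [array([ 634.8, -113. ]), array([23.5,  9.5]), np.float64(33.4)]
194 mid [ 636.3 -171.6  139.9] mean [ 634.1 -169.6  138.7] ext [ 8.4 16.7 19.2] rect [array([ 633.9, -170.4]), array([17.4,  7.6]), np.float64(69.1)]
407 mid [ 636.3 -143.2  142.5] mean [ 633.7 -139.2  144.4] ext [14.7 17.4 24.6] rect [array([ 636.7, -143. ]), array([14.5, 16.6]), np.float64(6.0)]
299 mid [627.6 -22.5 147.5] mean [624.3 -23.3 147.5] ext [20.8  4.9 34.9] rect [array([627.4, -23.6]), array([ 4.6, 20.9]), np.float64(82.9)]
372 mid [632.1 -76.4 142.4] mean [630.2 -76.4 148.1] ext [13.  15.3 24.5] rect [array([631.9, -76.6]), array([12.5, 15.2]), np.float64(7.0)]
359 mid [628.8 -47.8 142.5] mean [627.3 -48.5 148.2] ext [12.7 15.3 24.8] rect [array([628.8, -47.8]), array([12.7, 15.3]), np.float64(0.1)]
```

View pics/w2.png

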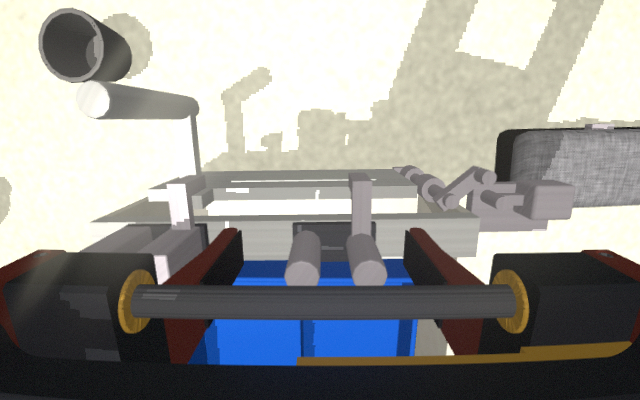

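Both pins, at (303,260) and (367,260), stand between the fingers. Closing now.

Request:
send_rows --pt "0 0 0 0 -1" --pt "0 0 0 0 -1" --pt "0 0 0 0 -1" --pt "0 0 0 0 -1" --pt "0 0 0 0 -1"

```text
t: 4.75
ee_pos: [634.0, -66.3, 201.4]
orientation: [-0.15, 3.137, 0.002]
ft_force: [-0.5, 4.7, 1.5]
width: 51.4
```

Request:
send_rows --pt "0 0 0 0 -1" --pt "0 0 0 0 -1" --pt "0 0 0 0 -1" --pt "0 0 0 0 -1" --pt "0 0 0 0 -1"

```text
t: 5.25
ee_pos: [634.2, -67.4, 201.4]
orientation: [-0.151, 3.137, -0.001]
ft_force: [-0.1, -4.1, 5.8]
width: 33.0
```

Request:
send_rows --pt "0 0 0 0 -1" --pt "0 0 0 0 -1" --pt "0 0 0 0 -1"

```text
t: 5.55
ee_pos: [634.2, -67.4, 201.3]
orientation: [-0.151, 3.137, -0.001]
ft_force: [0.2, -4.1, 5.6]
width: 33.1
```

Run:
```python
from fit import *
d=get_image("wrist"); cv2.imwrite("pics/w3.png",cv2.convertScaleAbs(d["color"],alpha=1.5))
o=telemetry.get_obs(); print(o["t"],o["ee_pos"],o["ft_force"],o["width"])
clusters(d,140,165,bounds=(540,700,-200,-20),dist=1.5)
```

```text
5.6 [634.22906466 -67.40916936 201.34869449] [ 0.04808182 -4.75660454  5.18392778] 33.05327906280985
433 mid [ 566.3 -168.1  145. ] mean [ 566.4 -166.3  147.2] ext [15.8 15.6 10. ] rect [array([ 566.4, -167.6]), array([15.1, 15. ]), np.float64(70.2)]
606 mid [629.1 -54.9 152.6] mean [627.2 -56.5 152.3] ext [18.  24.9 24.9] rect [array([629.3, -54.1]), array([14.4, 27.2]), np.float64(16.0)]
618 mid [633.3 -82.5 152.5] mean [629.7 -81.2 152.1] ext [18.  26.9 24.9] rect [array([630.2, -81. ]), array([25.1, 18.6]), np.float64(36.6)]
615 mid [ 642.  -171.1  147.5] mean [ 639.7 -168.6  149.8] ext [20.5 18.5 15. ] rect [array([ 642.4, -171.3]), array([20.6, 17.9]), np.float64(3.3)]
222 mid [ 634.1 -143.5  147.4] mean [ 631.3 -143.8  149. ] ext [10.6 17.3 14.7] rect [array([ 632.1, -143.8]), array([ 8.5, 18.5]), np.float64(24.1)]
```

View pics/w3.png

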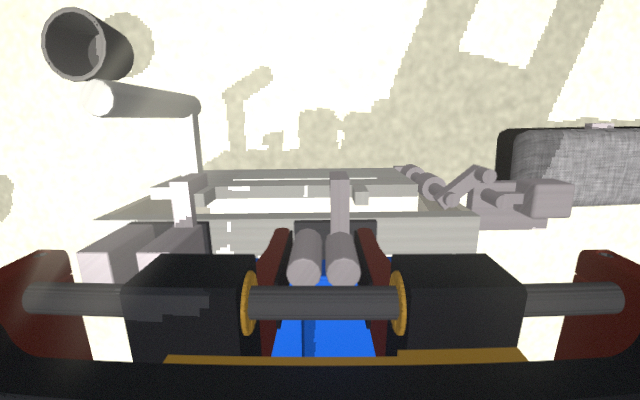

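The round pins are fully together: opening 33 mm, pins at (305,258) and (343,258). Opening, lifting and moving to the square catch.

Request:
send_rows --pt "0 0 0 0 1" --pt "0 0 0 0 1" --pt "0 0 0 0 1" --pt "0 0 0 0 1" --pt "0 0 0 0 1"

```text
t: 6.1
ee_pos: [633.6, -66.7, 200.4]
orientation: [0.151, -3.137, -0.0]
ft_force: [0.2, 0.0, -0.3]
width: 69.3
```

Request:
send_rows --pt "0 0 0 0 1" --pt "0 0 0 0 1" --pt "0 0 -0.025 0 1" --pt "0 0 -0.025 0 1" --pt "0 0 -0.02 0 1"

```text
t: 6.6
ee_pos: [634.0, -66.9, 271.9]
orientation: [-0.151, 3.137, -0.0]
ft_force: [0.3, 1.2, 0.3]
width: 87.6
```

Request:
send_rows --pt "0 -0.032 0 0 1" --pt "0 -0.032 0 0 1" --pt "0 -0.0315 0 0 1" --pt "0 0 0 0 1"

```text
t: 7.0
ee_pos: [643.2, -165.2, 270.9]
orientation: [-0.146, 3.137, -0.002]
ft_force: [-0.4, 0.1, 0.1]
width: 87.6
```

Run:
```python
from fit import *
d=get_image("wrist"); cv2.imwrite("pics/w4.png",cv2.convertScaleAbs(d["color"],alpha=1.5))
o=telemetry.get_obs(); print(o["t"],o["ee_pos"],o["ft_force"],o["width"])
R,_=cv2.Rodrigues(o["orientation"]); print("tool x yaw",np.arctan2(R[1,0],R[0,0])+np.pi)
clusters(d,146,165,bounds=(540,700,-200,-20),dist=2)
```

```text
7.05 [ 642.86094252 -163.50345827  270.61124474] [-0.22267416  0.95973428 -0.66961714] 87.98995771747195
tool x yaw 0.09358567990638589
370 mid [ 566.2 -168.7  148.4] mean [ 566.4 -168.6  148.2] ext [15.1 14.8  4.6] rect [array([ 566.3, -168.7]), array([14.9, 14.5]), np.float64(19.6)]
422 mid [633.8 -77.4 150.6] mean [633.3 -78.3 152.6] ext [15.8 15.9  9.1] rect [array([633.7, -77.4]), array([15.1, 15.7]), np.float64(14.1)]
391 mid [631.5 -59.6 150.5] mean [631.  -60.8 152.5] ext [15.2 15.5  8.9] rect [array([631.8, -59.6]), array([15. , 15.4]), np.float64(79.6)]
651 mid [ 644.  -171.3  150.7] mean [ 643.1 -171.3  153.1] ext [23.1 16.7  9.2] rect [array([ 643.9, -171.4]), array([22.3, 15.1]), np.float64(5.3)]
666 mid [ 640.7 -143.5  150.5] mean [ 639.8 -143.8  152.9] ext [23.  17.5  8.8] rect [array([ 640.8, -143.3]), array([22.1, 16.1]), np.float64(6.2)]
```

View pics/w4.png

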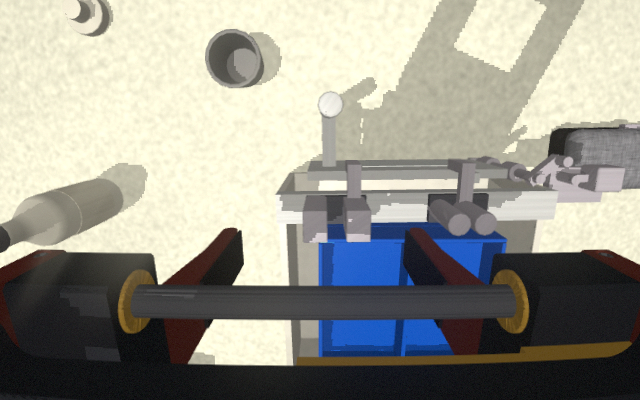

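The round pins now sit 18 mm apart centre to centre, so that catch is confirmed squeezed. The square blocks, at (315,220) and (357,220), are centred between the fingers. Descending.

Request:
send_rows --pt "0 0 0.02 0 1" --pt "0 0 0.025 0 1" --pt "0 0 0.015 0 1" --pt "0 0 0.01 0 1" --pt "0 0 0 0 1"

```text
t: 7.55
ee_pos: [642.3, -161.2, 199.2]
orientation: [0.152, -3.135, -0.001]
ft_force: [-0.2, 0.3, 0.1]
width: 88.0
```

Run:
```python
from fit import *
d=get_image("wrist"); cv2.imwrite("pics/w5.png",cv2.convertScaleAbs(d["color"],alpha=1.5))
o=telemetry.get_obs(); print(o["t"],o["ee_pos"],o["ft_force"],o["width"])
R,_=cv2.Rodrigues(o["orientation"]); print("tool x yaw",np.arctan2(R[1,0],R[0,0])+np.pi)
```

```text
7.6 [ 642.90194001 -161.44148009  200.36100807] [-0.24589449 -0.53509361  0.20820164] 88.26730182556162
tool x yaw 0.09662958178487546
```

View pics/w5.png

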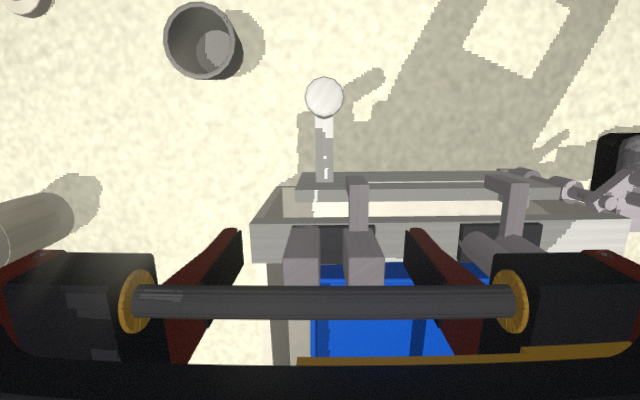

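Request:
send_rows --pt "0 0 0 -0.012 1" --pt "0 0 0 0 -1" --pt "0 0 0 0 -1" --pt "0 0 0 0 -1" --pt "0 0 0 0 -1"

```text
t: 8.1
ee_pos: [643.0, -162.0, 201.0]
orientation: [-0.17, 3.137, -0.0]
ft_force: [0.4, 0.3, 0.2]
width: 59.4
```

Request:
send_rows --pt "0 0 0 0 -1" --pt "0 0 0 0 -1" --pt "0 0 0 0 -1" --pt "0 0 0 0 -1" --pt "0 0 0 0 -1"

```text
t: 8.6
ee_pos: [643.0, -162.1, 200.8]
orientation: [-0.169, 3.137, 0.0]
ft_force: [0.5, -1.0, 2.4]
width: 33.1
```

Request:
send_rows --pt "0 0 0 0 -1" --pt "0 0 0 0 -1" --pt "0 0 0 0 -1" --pt "0 0 0 0 -1"

```text
t: 9.0
ee_pos: [643.0, -162.0, 200.8]
orientation: [-0.17, 3.137, -0.0]
ft_force: [-0.6, -1.8, 3.1]
width: 33.3
```

Run:
```python
from fit import *
d=get_image("wrist"); cv2.imwrite("pics/w6.png",cv2.convertScaleAbs(d["color"],alpha=1.5))
o=telemetry.get_obs(); print(o["t"],o["ee_pos"],o["ft_force"],o["width"])
R,_=cv2.Rodrigues(o["orientation"]); print("tool x yaw",np.arctan2(R[1,0],R[0,0])+np.pi)
```

```text
9.05 [ 642.97631713 -162.00925908  200.80708119] [ 0.73182602 -1.49044226  2.62651728] 33.57545724652727
tool x yaw 0.10817329176703971
```

View pics/w6.png

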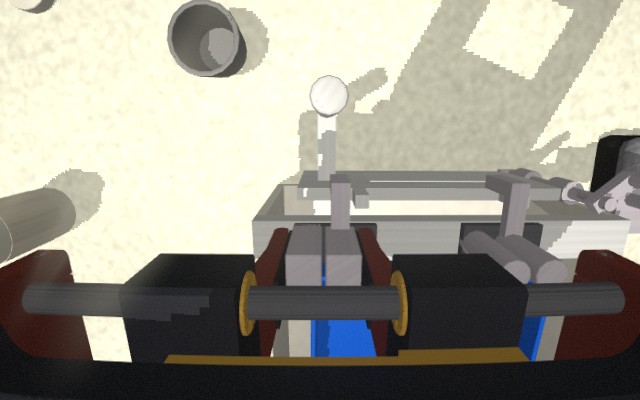

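Both blocks are together between the pads at (305,250) and (342,250), opening 33.5 mm. Next I open, lift, go over the post and look.

Request:
send_rows --pt "0 0 0 0 1" --pt "0 0 0 0 1" --pt "0 0 0 0 1" --pt "0 0 0 0 1" --pt "0 0 0 0 1"

```text
t: 9.55
ee_pos: [642.9, -161.9, 200.5]
orientation: [0.17, -3.137, 0.0]
ft_force: [-0.5, -0.2, -0.3]
width: 69.8
```

Request:
send_rows --pt "0 0 0 0 1" --pt "0 0 0 0 1" --pt "0 0 -0.025 0 1" --pt "0 0 -0.025 0 1" --pt "0 0 -0.02 0 1"

```text
t: 10.05
ee_pos: [643.1, -161.9, 272.0]
orientation: [-0.17, 3.136, -0.0]
ft_force: [0.1, -0.3, -0.0]
width: 88.0
```

Request:
send_rows --pt "0.027 0.002 0 0 1" --pt "0.027 0 0 0 1" --pt "0.023 0 0 0 1" --pt "0 0 0 0 1" --pt "0 0 0 0 1"

```text
t: 10.55
ee_pos: [566.6, -168.4, 271.1]
orientation: [-0.169, 3.136, -0.001]
ft_force: [0.4, -0.4, 0.1]
width: 87.7
```

Run:
```python
from fit import *
import pickle
d=get_image("wrist"); cv2.imwrite("pics/w7.png",cv2.convertScaleAbs(d["color"],alpha=1.5))
o=telemetry.get_obs(); print(o["t"],o["ee_pos"],o["ft_force"],o["width"])
R,_=cv2.Rodrigues(o["orientation"]); print("tool x yaw",np.arctan2(R[1,0],R[0,0])+np.pi)
clusters(d,142,165,bounds=(500,700,-200,-20),dist=2)
d=get_image("scene");clusters(d,145,160,bounds=(500,700,-200,-20),dist=4)
a=d["color"][170:350,220:400]; cv2.imwrite("pics/s7.png",cv2.resize(cv2.convertScaleAbs(a,alpha=1.4),None,fx=3.3,fy=3.3,interpolation=cv2.INTER_CUBIC))
```

```text
10.6 [ 567.14459995 -168.38789386  271.10038742] [ 0.38710159 -0.57421908 -0.40449457] 87.88496117829389
tool x yaw 0.10806046520477919
441 mid [ 565.9 -169.1  146.1] mean [ 565.3 -169.   147.8] ext [15.  15.1  8.1] rect [array([ 565.8, -169.1]), array([15.1, 14.9]), np.float64(3.3)]
155 mid [634.6 -79.5 148.9] mean [635.1 -81.5 152. ] ext [12.3 11.3 12. ] rect [array([635.9, -80.9]), array([15.1,  6.5]), np.float64(39.5)]
448 mid [ 645.9 -170.5  148.7] mean [ 645.7 -170.7  153. ] ext [19.3 17.2 13.3] rect [array([ 645.8, -170.8]), array([17.4, 16.2]), np.float64(7.3)]
428 mid [ 644.  -153.4  153.3] mean [ 643.6 -153.3  153.3] ext [18.4 16.3  3.6] rect [array([ 643.9, -153.1]), array([17.5, 15.1]), np.float64(6.2)]
65 mid [634.6 -67.8 152.7] mean [636.  -68.1 152.9] ext [18.4 30.9 14.4] rect [array([635.7, -67.5]), array([15.2, 31.4]), np.float64(12.2)]
26 mid [ 569.2 -168.9  148.7] mean [ 569.  -168.8  148.9] ext [15.1 14.4  6.3] rect [array([ 568.8, -168.3]), array([13.5, 14. ]), np.float64(56.0)]
119 mid [ 645.7 -162.   151.9] mean [ 646.8 -162.3  153.2] ext [25.  36.3 13.6] rect [array([ 646. , -162.4]), array([22.2, 35. ]), np.float64(7.5)]
```

View pics/w7.png

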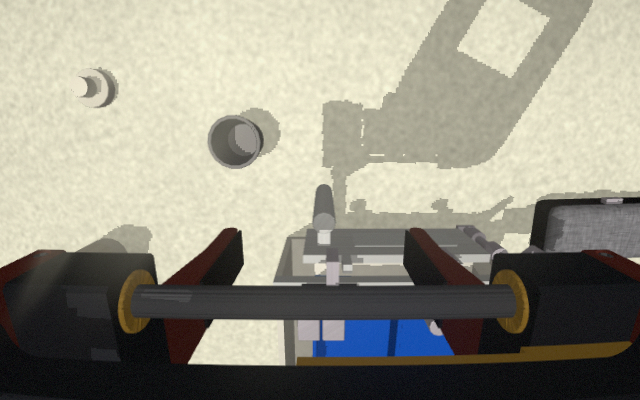

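Both catches are squeezed, with centres about 18 mm apart each, and the post at (324,210) is centred between the fingers. Descending and gripping it.

Request:
send_rows --pt "0 0 0.025 0 1" --pt "0 0 0.025 0 1" --pt "0 0 0.02 0 1" --pt "0 0 0.013 0 1" --pt "0 0 0 0 0"

```text
t: 11.15
ee_pos: [565.9, -167.9, 185.8]
orientation: [0.17, -3.134, -0.002]
ft_force: [-0.2, 0.3, -0.3]
width: 83.3
```

Request:
send_rows --pt "0 0 0 0 -1" --pt "0 0 0 0 -1" --pt "0 0 0 0 -1" --pt "0 0 0 0 -1" --pt "0 0 0 0 -1"

```text
t: 11.65
ee_pos: [566.3, -168.3, 188.2]
orientation: [-0.17, 3.136, -0.0]
ft_force: [0.4, -0.3, 0.4]
width: 43.1
```

Request:
send_rows --pt "0 0 0 0 -1" --pt "0 0 0 0 -1" --pt "0 0 0 0 -1" --pt "0 0 0 0 -1" --pt "0 0 0 0 -1"

```text
t: 12.15
ee_pos: [566.1, -168.2, 187.7]
orientation: [0.17, -3.137, -0.0]
ft_force: [0.4, -0.2, 1.7]
width: 15.6
```

Run:
```python
from fit import *
d=get_image("wrist"); cv2.imwrite("pics/w8.png",cv2.convertScaleAbs(d["color"],alpha=1.5))
o=telemetry.get_obs(); print(o["t"],o["ee_pos"],o["ft_force"],o["width"],o["qpos"])
R,_=cv2.Rodrigues(o["orientation"]); yaw0=np.arctan2(R[1,0],R[0,0]); print("tool x yaw",yaw0+np.pi)
# constant tool-frame arc: per-row turn dt about tool z(down) = clockwise dt
# post rel hinge dock (-55,-165) -> tool frame (x=-ex,y=ey): hinge from post
for dt in [0.05,0.1]:
    p=np.array([-55.,-165.]); c,s=np.cos(dt),np.sin(dt)
    q=np.array([c*p[0]+s*p[1],-s*p[0]+c*p[1]]); dd=q-p; print(dt,"tool shift",-dd[0],dd[1])
```

```text
12.2 [ 566.11755858 -168.13679459  187.65167258] [0.16178089 1.1530959  1.19019507] 15.634567357039082 [-3.08901496e-01  5.25186858e-01  1.77949213e+00  1.65011217e-04
  8.37161399e-01 -1.98798128e+00]
tool x yaw 0.10817297006873217
0.05 tool shift 8.177827251385075 2.955061344717876
0.1 tool shift 16.19774283701807 6.315150644701305
```

View pics/w8.png

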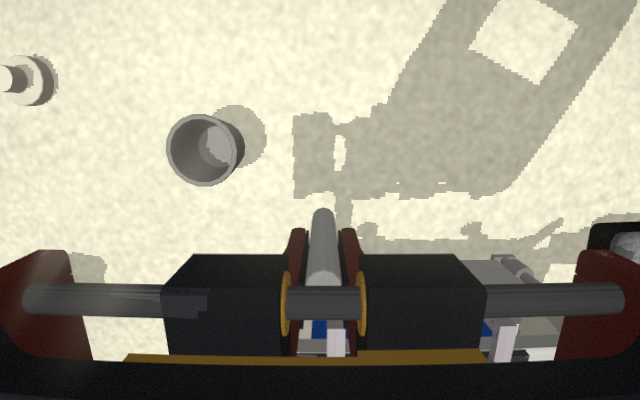

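The post, at (323,240), is held between the pads at 15.6 mm. I'll swing along the arc, 0.05 rad per row.

Request:
send_rows --pt "0.0041 0.0014 0 0.025 -1" --pt "0.0082 0.00295 0 0.05 -1" --pt "0.0082 0.00295 0 0.05 -1" --pt "0.0082 0.00295 0 0.05 -1" --pt "0.0082 0.00295 0 0.05 -1"

```text
t: 12.7
ee_pos: [528.7, -155.4, 187.7]
orientation: [0.189, 3.135, 0.001]
ft_force: [2.3, 3.8, -1.5]
width: 15.4
```

```bash
cat > arc.py <<'E'
from h import *
o=telemetry.get_obs(); R,_=cv2.Rodrigues(o["orientation"]); yaw=np.arctan2(R[1,0],R[0,0])
y0=0.1082; ex=np.array([np.cos(y0),np.sin(y0)]); ey=np.array([-ex[1],ex[0]])
H=np.array([566.3,-168.3])+55*ex+165*ey
v=o["ee_pos"][:2]-H; v=np.array([v@ex,v@ey]); th=(np.arctan2(-165,-55)-np.arctan2(v[1],v[0]))%(2*np.pi)
print(o["t"],"H",H.round(1),"r",np.hypot(*v).round(1),"(173.9) theta",th.round(3),"yaw turned",round((y0+np.pi-yaw)%(2*np.pi),3),"F",o["ft_force"].round(1),o["width"].round(1),"q6",o["qpos"][5].round(2),o["ee_pos"].round(1))
E
python3 arc.py
```

```text
Traceback (most recent call last):
  File "arc.py", line 6, in <module>
    print(o["t"],"H",H.round(1),"r",np.hypot(*v).round(1),"(173.9) theta",th.round(3),"yaw turned",round((y0+np.pi-yaw)%(2*np.pi),3),"F",o["ft_force"].round(1),o["width"].round(1),"q6",o["qpos"][5].round(2),o["ee_pos"].round(1))
                                                                                                                                                                ^^^^^^^^^^^^^^^^
AttributeError: 'float' object has no attribute 'round'
```

```bash
sed -i 's/o\["width"\].round(1)/round(o["width"],1)/' arc.py; python3 arc.py
```

```text
12.7 H [603.2   1.7] r 173.8 (173.9) theta 0.229 yaw turned 0.228 F [ 2.3  3.8 -1.5] 15.4 q6 -1.76 [ 528.7 -155.4  187.7]
```

Request:
send_rows --pt "0.0082 0.00295 0 0.05 -1" --pt "0.0082 0.00295 0 0.05 -1" --pt "0.0082 0.00295 0 0.05 -1" --pt "0.0082 0.00295 0 0.05 -1" --pt "0.0082 0.00295 0 0.05 -1"

```text
t: 13.2
ee_pos: [492.7, -132.7, 187.6]
orientation: [0.577, 3.086, -0.001]
ft_force: [7.3, -4.2, -9.4]
width: 15.6
```

```bash
python3 arc.py
```

```text
13.2 H [603.2   1.7] r 174.0 (173.9) theta 0.474 yaw turned 0.478 F [ 7.3 -4.2 -9.4] 15.6 q6 -1.49 [ 492.7 -132.7  187.6]
```

The arc is tracking exactly and the forces are low. Continuing through the detent.

Request:
send_rows --pt "0.0082 0.00295 0 0.05 -1" --pt "0.0082 0.00295 0 0.05 -1" --pt "0.0082 0.00295 0 0.05 -1" --pt "0.0082 0.00295 0 0.05 -1" --pt "0.0082 0.00295 0 0.05 -1"

```text
t: 13.7
ee_pos: [462.7, -100.8, 187.6]
orientation: [0.958, 2.99, 0.001]
ft_force: [6.0, 1.6, -5.6]
width: 15.4
```

Request:
send_rows --pt "0.0082 0.00295 0 0.05 -1" --pt "0.0082 0.00295 0 0.05 -1" --pt "0.0082 0.00295 0 0.05 -1" --pt "0.0082 0.00295 0 0.05 -1" --pt "0.0082 0.00295 0 0.05 -1"

```text
t: 14.2
ee_pos: [441.8, -62.8, 187.7]
orientation: [1.323, 2.847, 0.001]
ft_force: [6.3, 1.2, -6.2]
width: 15.5
```

```bash
python3 arc.py
python3 - <<'E'
from h import *
d=get_image("scene"); a=d["color"][130:330,180:420]; cv2.imwrite("pics/s9.png",cv2.resize(cv2.convertScaleAbs(a,alpha=1.4),None,fx=3,fy=3,interpolation=cv2.INTER_CUBIC))
E
```

```text
14.2 H [603.2   1.7] r 173.8 (173.9) theta 0.977 yaw turned 0.978 F [ 6.3  1.2 -6.2] 15.5 q6 -0.87 [441.8 -62.8 187.7]
```

View pics/s9.png

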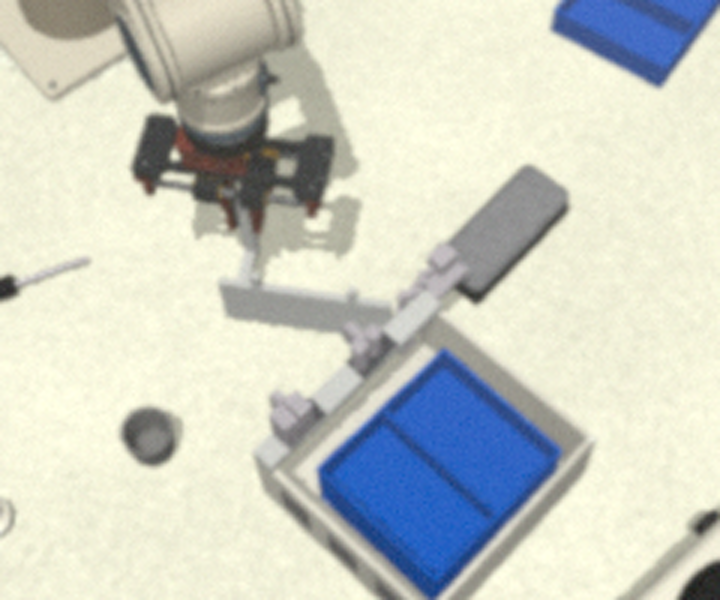

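The gate, at (305,305) in the crop, is swinging with the hand and both catches are closed. Continuing to about 1.65 rad.

Request:
send_rows --pt "0.0082 0.00295 0 0.05 -1" --pt "0.0082 0.00295 0 0.05 -1" --pt "0.0082 0.00295 0 0.05 -1" --pt "0.0082 0.00295 0 0.05 -1" --pt "0.0082 0.00295 0 0.05 -1"

```text
t: 14.75
ee_pos: [430.8, -20.9, 187.7]
orientation: [1.667, 2.66, 0.002]
ft_force: [5.5, -0.5, -7.9]
width: 15.6
```

Request:
send_rows --pt "0.0082 0.00295 0 0.05 -1" --pt "0.0082 0.00295 0 0.05 -1" --pt "0.0082 0.00295 0 0.05 -1" --pt "0.0082 0.00295 0 0.05 -1" --pt "0.0082 0.00295 0 0.05 -1"

```text
t: 15.25
ee_pos: [430.5, 22.5, 187.7]
orientation: [1.986, 2.432, 0.002]
ft_force: [5.3, -2.0, -7.0]
width: 15.5
```

```bash
python3 arc.py
```

```text
15.25 H [603.2   1.7] r 173.9 (173.9) theta 1.477 yaw turned 1.478 F [ 5.3 -2.  -7. ] 15.5 q6 -0.18 [430.5  22.5 187.7]
```

Request:
send_rows --pt "0.0082 0.00295 0 0.05 -1" --pt "0.0082 0.00295 0 0.05 -1" --pt "0.0066 0.0023 0 0.04 -1" --pt "0.0033 0.0012 0 0.02 -1" --pt "0 0 0 0 -1"

```text
t: 15.75
ee_pos: [436.0, 49.8, 187.7]
orientation: [2.171, 2.268, 0.002]
ft_force: [5.2, -1.9, -6.4]
width: 15.8
```

Request:
send_rows --pt "0 0 0 0 -1" --pt "0 0 0 0 -1" --pt "0 0 0 0 -1" --pt "0 0 0 0 -1" --pt "0 0 0 0 -1"

```text
t: 16.25
ee_pos: [435.9, 49.3, 187.7]
orientation: [2.171, 2.268, 0.002]
ft_force: [5.0, -1.8, -8.2]
width: 15.6
```

```bash
python3 arc.py
python3 - <<'E'
from fit import *
d=get_image("scene"); a=d["color"][130:330,180:420]; cv2.imwrite("pics/s10.png",cv2.resize(cv2.convertScaleAbs(a,alpha=1.4),None,fx=3,fy=3,interpolation=cv2.INTER_CUBIC))
clusters(d,145,160,bounds=(620,700,-200,-20),dist=4)
d=get_image("top"); clusters(d,145,160,bounds=(620,700,-200,-20),dist=4)
P=cloud(d)
# gate free edge / panel direction from points 60..110 mm, in front of the dock
y0=.1082; ex=np.array([np.cos(y0),np.sin(y0)]); ey=np.array([-ex[1],ex[0]]); H=np.array([603.2,1.7])
for n in ["scene","top"]:
    P=cloud(get_image(n)).reshape(-1,3); q=np.c_[(P[:,:2]-H)@ex,(P[:,:2]-H)@ey,P[:,2]]
    s=q[(q[:,0]<-70)&(q[:,0]>-200)&(q[:,1]>-60)&(q[:,1]<45)&(q[:,2]>60)&(q[:,2]<92)]
    if len(s)>5: print(n,len(s),s.mean(0).round(1),"angle",np.median(np.arctan2(s[:,1],-s[:,0])+np.pi/2))
o=telemetry.get_obs();print(o["t"],np.abs(o["qvel"]).max())
E
```

```text
16.25 H [603.2   1.7] r 173.9 (173.9) theta 1.635 yaw turned 1.635 F [ 5.  -1.8 -8.2] 15.6 q6 0.04 [435.9  49.3 187.7]
119 mid [ 645.8 -162.2  152.2] mean [ 646.6 -162.7  153.1] ext [25.  35.7 14.4] rect [array([ 645.7, -162.5]), array([23.2, 35. ]), np.float64(4.6)]
33 mid [634.4 -59.3 152.7] mean [635.2 -59.3 152.7] ext [14.4 13.8 14.1] rect [array([634.5, -59.3]), array([13.9, 13.4]), np.float64(8.2)]
31 mid [636.1 -76.9 151.4] mean [636.9 -77.  153. ] ext [14.2 13.4 11.1] rect [array([636.3, -76.7]), array([13.5, 13. ]), np.float64(7.9)]
46 mid [632.7 -64.2 152.4] mean [632.1 -65.3 154.4] ext [15.4 31.2 14. ] rect [array([632.2, -64.3]), array([13.8, 31.3]), np.float64(5.4)]
92 mid [ 643.2 -159.4  152.6] mean [ 642.8 -158.7  154.7] ext [24.3 34.7 14.4] rect [array([ 643.3, -159. ]), array([22. , 34.4]), np.float64(7.7)]
scene 189 [-127.7    9.1   76.7] angle 1.6129618667985428
top 37 [-87.1   8.2  80.5] angle 1.675337755159332
16.45 0.0015552621366235165
```

View pics/s10.png

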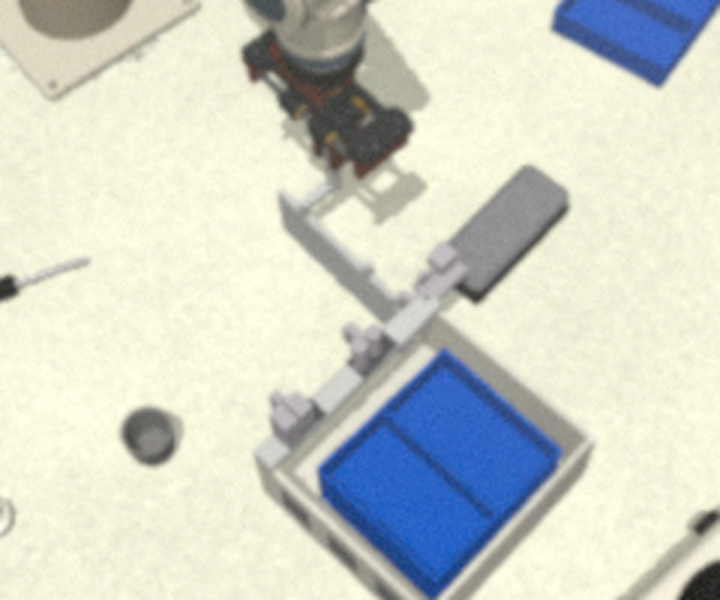

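The gate, from (285,205) to (400,300) in the crop, stands at about 1.63 rad, held still. Both catches are closed and the trays, case and pot have not moved. Handing in.

```bash
python3 arc.py; python3 -c "
from h import *
print(ctrl.close_job())"; python3 arc.py
```

```text
16.45 H [603.2   1.7] r 173.9 (173.9) theta 1.635 yaw turned 1.635 F [ 5.1 -1.9 -7. ] 16.1 q6 0.04 [435.9  49.3 187.7]
the job is handed in; nothing more can be done
None
the job is handed in; nothing more can be done
```

The job is done and handed in at 16.45 s on the robot's clock. I squeezed the round catch, then the square catch, then gripped the post and swung the gate past its detent. The hand is still holding it wide open.

**Last checks**
- **Catches:** the gripper closed to about 33 mm on each; 34 mm is the stated squeezed width. Pin and block centres measured about 18 mm apart afterwards, as they should be when squeezed. The last pictures still showed both closed.
- **Gate:** it stood at 1.635 rad by the hand's position. The scene camera gave 1.61 and the top camera 1.68, the latter from few points. All three are wider than a right angle and short of the 1.75 stop.
- **Hold:** the joints were still, the post was held at about 16 mm, and the wrist force was about 9 N.
- **Other things:** the trays, spectacle case and pot looked unmoved in the last picture, by eye only. I did not re-check the spray bottle, puck or spare tray.

**Disagreement:** before squeezing, the pins and blocks measured 28–30 mm between centres instead of the 31 mm the text implies. The camera views also differed by up to about 4 mm. Neither affected the grasps.

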